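Load the flask into the polisher's feed stand

ROBOT

A 6-joint arm with a two-finger parallel gripper is mounted at the origin on the work surface. World frame = base frame: x ahead of the robot, y to its left, z up, the work surface at z = 0. Lengths are in m, angles in rad, forces in N, time in s.
With the tool pointing down it reaches from about 0.425 to 0.95 m from the base axis. Payload 3.5 kg.
Tool frame: the origin (TCP) lies on the centre line of the jaws, within the pads' length; the fingertips stand 14 mm ahead of it and the grasp point (between the pads) lies 5 mm behind it (tips_ahead is the distance from the TCP to the fingertips, in m); y points along the fingers, z is the direction in which the jaws open and shut, and the axes are right-handed (so a half turn about y gives the same grasp; the last joint's range is limited). The gripper opens to 85 mm and grips with 20 to 120 N. Pads are 22 mm wide; open, the fingers measure 114 mm over their backs; the gripper's body (76 mm by 85 mm) begins 54 mm behind the grasp point. The pads swing forward as they close: fully open they stand 13 mm farther back than shut.
Start: joints at [1.117, 0.286, 1.577, -0, 1.279, -0.15], TCP at [0.202, 0.644, 0.245] pointing down, gripper open.
Joint ranges: [-2.77, 2.77], [-0.9, 2.22], [0.21, 2.48], [-1.53, 4.67], [0.24, 2.81], [-2.84, 2.84]. Speed limits (rad/s): [2.79, 2.79, 3.14, 3.14, 3.14, 3.14].

INTERFACE

Orientations are given as a unit quaternion [x, y, z, w].
In Python, from plant import get_state, read_camera, sign_off, tips_ahead gives the robot as it stands.
- The arm moves only by the tool send_rows, never from a script. Its argument "plan" is a list of rows, each a list of 2 entries, a list of its own where there are three numbers: the shift along the tool's x, y, z in units of 12 cm (1.0 is 12 cm), then the turn, a rotation vector about the tool's x, y, z in units of 360 degrees (1.0 is 360 degrees). In form: [[[tx, ty, tz], [rx, ry, rz]], ...]. A call has 1 to 12 rows; each row shifts and turns the commanded pose from where the row before left it, along the tool's axes as they then stand; what a row does not reach is not made up. A row lasts 1/10 s, in which the tool goes at most 50 mm and 8.59 degrees, less where a joint would pass 70% of its speed; a pose out of reach is approached as far as the arm can. A call with a number of a shift or a turn outside -1 to 1 is refused whole. A call with a gripper value outside its range is refused whole. "gripper" is the closure, from 0 (fully open) to 1 (shut), set as the call begins (left out, the last holds). The fingers move at their own pace and stop on an object; "grip_force" is the grip in N (left out, the last holds). Time passes only in rows, so rows that do not move let the fingers close. It gives the time, the measured TCP pose, the force and the opening at its end, in the units of the state.
- get_state(): the state, without advancing time (a new reading comes with each control period).
- read_camera(name): name is "scene" or "top"; returns a dict with "img" (420x560x3 uint8, blue, green, red), "fx", "fy", "cx", "cy" (pixels), "world_from_camera" (4x4, takes a point from camera to world coordinates). Camera axes: x right, y down, z forward; pixel columns grow to the right and rows downward; lengths in m; the calibration is good to about 2 mm. A picture is of the moment at which its call begins. There is no depth.
- sign_off(): hands the job in, once; it reports no verdict.
The state is a dict: "time": time; "qpos": joint angles; "dq": joint speeds; "joint_efforts": joint torques, N m; "eef_pos": TCP position; "tcp_rot": TCP orientation; "contact_force": force on the tool from outside, world axes, zero at the start; "wrist_torque": the same for the moment, N m; "opening": opening from 0.0 (shut) to 1.0 (fully open).
Only numpy, scipy, OpenCV 4.12 (cv2) and the standard library are available. Lean on these libraries where they do the work, as an engineer would, in place of code of your own. Each camera call takes 0.05 s, during which the arm holds its last target. There are 200 camera calls.

TASK

Get the flask ready to be locked into the feed stand: first fit the loose red-rimmed lock wheel onto the stand's square shaft, hub up and pushed fully home on its collar, and let go of it. Then take the round flask out of its cork ring, set it upright in the sprung ring cradle, press it straight down until the ring is fully down on its stop, and finish while still holding it pressed down there. Leave the other things on the table where they are.

Things in the scene. Friction and masses are not known exactly. Their poses are not given: they have to be found in the camera images.
- wheel_center (a point): centre of the loose lock wheel (0.1 to 0.16 kg), lying hub up; 20 mm above its underside. Black hub 32 x 32 mm, 40 mm tall, inside a red round rim 82 mm across. Rim and spokes are 10 mm high, level with the hub's underside: pinch the hub's upper 30 mm across two flat sides. A 16 mm square bore runs right through. z: bore axis, up; x, y: square to the flat sides of both hub and bore.
- shaft_foot (a point): foot of the upright 14 x 14 mm square steel shaft on the grey stand: centre of the top of its brass collar (40 mm across), where the wheel's underside comes to rest; 55 mm above the table. The shaft rises 32 mm above it, the last 4 mm chamfered to 9 mm. z: up; x, y: square to its flat sides (any quarter turn fits). It can turn a little against 0.04 N m of friction.
- ring_center (a point): centre of the steel ring of the sprung cradle, 140 mm from the shaft on the same stand (plate 110 x 250 x 25 mm). Ring bar 8 mm thick, ring 44 mm inside; the point is at the bar's mid-height, 75 mm above the table when up. z: up. With the bulb seated, the flask's centre point is 51.5 mm above it. Three guide pins stand 42 mm from its axis, tops 85 mm above the table.
- cradle (a joint): how far the ring is pressed down, in m: 0 up, 0.022 fully down on its stop. The spring pushes up with 4.8 N at the top and 13.6 N at the stop (400 N/m), so the flask's weight alone does not press it down, and it rises when let go.
- flask_center (a point): centre (half-way up) of the upright amber glass flask, 117 mm tall, 0.18 to 0.29 kg, standing loose in the cork ring; the point is 65 mm above the table and 58.5 mm above the bulb's lowest point. Ball-shaped bulb 64 mm across; straight round neck 28 mm across, free from 4 to 46 mm above the point, then a black stopper 24 mm across, 12 mm high. z: its long axis.
- cork_ring: cork ring fixed to the table, 68 mm outside, 36 mm inside, 16 mm high, in which the flask stands at first; origin at its centre on the table.
- white_block: a white marble sample block 60 x 100 x 30 mm, a bystander to be left alone; origin at its underside
- pad: a yellow polishing pad, disc 100 mm across with a rubber boss, 22 mm high, a bystander to be left alone; origin at its underside
- jar: a white jar with a green lid, 64 mm across, 75 mm high, a bystander to be left alone; origin at its underside
- chisel: a red-handled hand tool 200 mm long, lying on the table, a bystander to be left alone
- grey_block: a grey stone block 70 x 90 x 40 mm, a bystander to be left alone; origin at its underside
- brush: a brush, lying on the table, a bystander to be left alone
- tin: a green tin 66 mm across, 90 mm high, a bystander to be left alone; origin at its underside

How it is judged:
By the outcome, as a careful person would: the job done as asked, in the order asked, and still so for the second after the job is handed in, while the arm keeps its last pose, push and grip.
It also fails if it takes over 59 s, if anything falls off the work surface, if the arm or the gripper's body presses on something with over 40 N, if the wrist force passes 120 N, or if a joint passes its speed limit or range.

## Working session

There is one attempt and no reset: what is moved stays moved. The work goes in short steps, Python scripts to look and compute and a tool call to move; the robot and the scene stay as the last step left them, time stands still between calls to the robot, and variables do not carry over. Pictures are saved under pics/ and viewed, about 8 in all and at most 12, crops included, and the job is handed in when it is done.

Besides the shell and the picture viewer there is one more tool, called after "Call:" by a JSON object that holds its "op" and its "data". send_rows: Moves the arm, as the interface text tells. Its arguments: {"type":"object","properties":{"plan":{"type":"array"},"gripper":{"type":"number"},"grip_force":{"type":"number"}},"required":["plan"]}

```bash
ls; mkdir -p pics; python3 - <<'E'
from plant import *
import cv2,numpy as np
s=get_state(); print({k:np.round(v,4).tolist() for k,v in s.items()}, tips_ahead)
ims=[]
for n in("scene","top"):
    c=read_camera(n); cv2.imwrite(f"pics/{n}0.png",c["img"]); print(n,c["fx"],c["fy"],c["cx"],c["cy"],np.round(c["world_from_camera"],4).tolist())
E
```

```text
pics
{'time': 0.0, 'qpos': [1.117, 0.2872, 1.5782, -0.0, 1.2786, -0.15], 'dq': [0.0004, -0.0, 0.0003, 0.0002, 0.0003, 0.002], 'joint_efforts': [0.0006, -40.5997, -29.2618, -0.0001, 0.006, -0.0], 'eef_pos': [0.2016, 0.6435, 0.2439], 'tcp_rot': [0.6998, -0.1072, 0.1067, -0.6982], 'contact_force': [0.7459, -0.8502, -0.0715], 'wrist_torque': [0.028, 0.0464, 0.0013], 'opening': 0.9988} 0.014
scene 480.7438494699482 480.7438494699482 279.7263385701576 204.29835253755311 [[-0.8462, 0.411, -0.3392, 1.0525], [0.5328, 0.6655, -0.5227, 0.7438], [0.0109, -0.623, -0.7821, 1.2139], [0.0, 0.0, 0.0, 1.0]]
top 510.23977479525826 510.23977479525826 287.88011370154646 209.13525938468334 [[0.0218, -0.9813, 0.1911, 0.3132], [-0.9993, -0.0269, -0.0245, 0.0181], [0.0292, -0.1904, -0.9813, 1.4639], [0.0, 0.0, 0.0, 1.0]]
```

View pics/scene0.png

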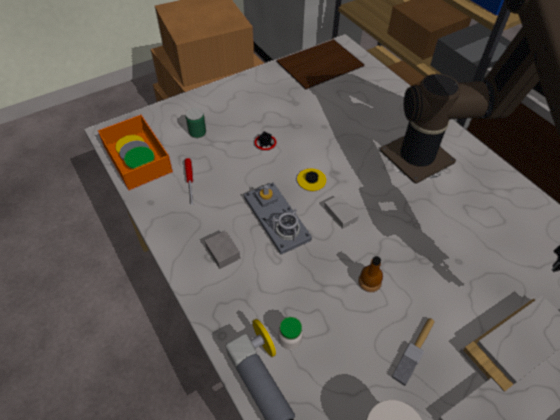

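View pics/top0.png

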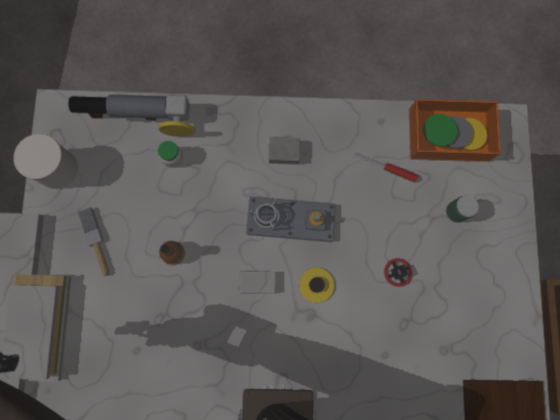

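Both pictures show everything: the wheel is at top (398,272) / scene (265,142), the shaft at (317,218) / (266,194), the ring at (266,214) / (287,223) and the flask at (172,252) / (372,275). Next, enlarged crops.

```bash
cat > h.py <<'E'
import numpy as np,cv2
from plant import *
def cam(n):
    c=read_camera(n); c["T"]=np.array(c["world_from_camera"]); return c
def ray(c,u,v):
    d=c["T"][:3,:3]@np.array([(u-c["cx"])/c["fx"],(v-c["cy"])/c["fy"],1]); return c["T"][:3,3],d/np.linalg.norm(d)
def plane(c,u,v,z):
    o,d=ray(c,u,v); return o+d*(z-o[2])/d[2]
def tri(c1,p1,c2,p2):
    o1,d1=ray(c1,*p1);o2,d2=ray(c2,*p2)
    A=np.stack([d1,-d2],1);t=np.linalg.lstsq(A,o2-o1,rcond=None)[0]
    a=o1+t[0]*d1;b=o2+t[1]*d2; return (a+b)/2,np.linalg.norm(a-b)
def proj(c,p):
    q=np.linalg.inv(c["T"])@np.append(p,1); return np.array([c["fx"]*q[0]/q[2]+c["cx"],c["fy"]*q[1]/q[2]+c["cy"]])
def crop(c,x0,y0,w,h,k):
    return cv2.resize(c["img"][y0:y0+h,x0:x0+w],None,fx=k,fy=k,interpolation=cv2.INTER_CUBIC)
E
python3 - <<'E'
from h import *
s=cam("scene");t=cam("top")
b=lambda *a:cv2.convertScaleAbs(crop(*a),alpha=1.5,beta=10)
A=np.hstack([b(s,235,175,80,80,5),b(t,240,185,100,80,5)[:, :400]])
A=np.hstack([b(s,238,180,80,70,5),b(t,242,190,80,70,5)])
B=np.hstack([b(s,245,122,40,40,5),b(t,378,252,40,40,5),b(s,350,250,40,50,5)[:200],b(t,152,232,40,40,5)])
cv2.imwrite("pics/crop1.png",np.vstack([A,B]))
# red rim masks
for n,c,box in(("s",s,(245,122,285,162)),("t",t,(378,252,418,292))):
    x0,y0,x1,y1=box; h=cv2.cvtColor(c["img"][y0:y1,x0:x1],cv2.COLOR_BGR2HSV)
    m=(((h[...,0]<10)|(h[...,0]>170))&(h[...,1]>120)&(h[...,2]>50)).astype(np.uint8)
    cs,_=cv2.findContours(m,cv2.RETR_EXTERNAL,cv2.CHAIN_APPROX_NONE)
    q=np.vstack(cs)[:,0]+[x0,y0]; e=cv2.fitEllipse(cv2.convexHull(q)); print(n,e, plane(c,*e[0],.008))
E
```

```text
s ((264.94854736328125, 141.9210205078125), (15.271369934082031, 21.947328567504883), 89.31683349609375) [ 0.42263653 -0.33103516  0.008     ]
t ((397.7515563964844, 272.1781005859375), (26.102867126464844, 27.19000244140625), 146.35116577148438) [ 0.42190243 -0.33620269  0.008     ]
```

View pics/crop1.png

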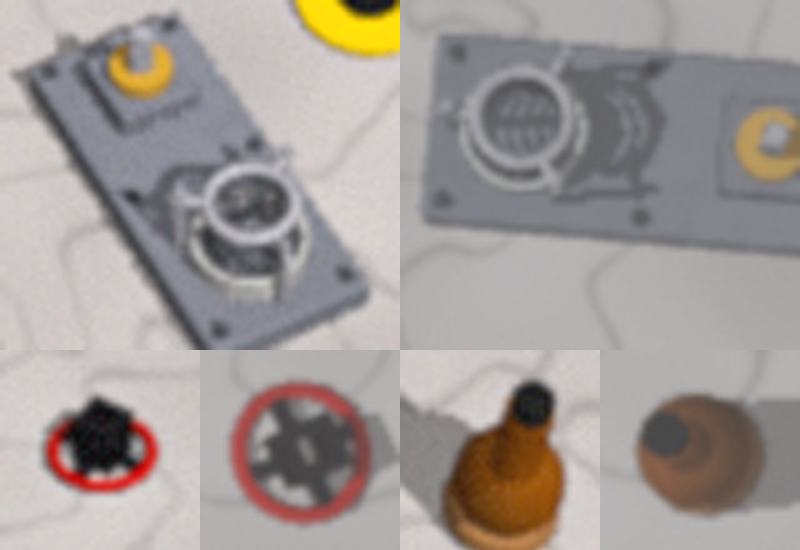

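The crops show the ring at scene (288.2,220.6) / top (266.2,213.6), the shaft tip at about scene (267,187) / top (317,217), and the wheel with its hub and spokes. Next I'll measure everything numerically, with one bigger zoom for the yaws.

```bash
python3 - <<'E'
from h import *
S=[cam("scene") for _ in range(6)];T=[cam("top") for _ in range(6)]
for L in(S,T):
    L[0]["img"]=np.clip(np.mean([c["img"].astype(float) for c in L],0),0,255).astype(np.uint8)
s,t=S[0],T[0]; cv2.imwrite("pics/s_avg.png",s["img"]);cv2.imwrite("pics/t_avg.png",t["img"])
def st(im): return cv2.normalize(im,None,0,255,cv2.NORM_MINMAX)
def z(c,u,v,g=1): 
    im=st(crop(c,u-12,v-12,25,25,12)); return (255*(im/255.)**g).astype(np.uint8)
A=np.hstack([z(s,265,140,.5),z(t,398,271,.5)]);B=np.hstack([z(s,267,191),z(t,318,218)])
cv2.imwrite("pics/crop2.png",np.vstack([A,B]))
def blob(c,box,lo,hi):
    x0,y0,x1,y1=box;h=cv2.cvtColor(c["img"][y0:y1,x0:x1],cv2.COLOR_BGR2HSV)
    m=cv2.inRange(h,lo,hi);cs,_=cv2.findContours(m,cv2.RETR_EXTERNAL,cv2.CHAIN_APPROX_NONE)
    k=max(cs,key=cv2.contourArea);e=cv2.fitEllipse(cv2.convexHull(k[:,0]+np.array([x0,y0])));return e
for n,a,b,lo,hi,zz in(("collar",(250,178,282,206),(304,205,334,232),(10,110,60),(30,255,255),.055),("flask",(350,255,395,300),(155,235,190,270),(3,120,30),(22,255,255),.03)):
    ea,eb=blob(s,a,lo,hi),blob(t,b,lo,hi);print(n,np.round(ea[0]+ea[1],1),np.round(eb[0]+eb[1],1),tri(s,ea[0],t,eb[0]),plane(s,*ea[0],zz),plane(t,*eb[0],zz))
def dark(c,box,th):
    x0,y0,x1,y1=box;g=cv2.cvtColor(c["img"][y0:y1,x0:x1],cv2.COLOR_BGR2GRAY);m=(g<th).astype(np.uint8)
    n,l,stt,ce=cv2.connectedComponentsWithStats(m);i=1+np.argmax(stt[1:,4]);return ce[i]+[x0,y0],stt[i]
a,sa=dark(s,(362,252,388,266),35);b,sb=dark(t,(156,240,176,258),55)
print("stopper",a,sa,b,sb,tri(s,a,t,b),plane(s,*a,.118),plane(t,*b,.118))
print("ring",tri(s,(288.2,220.6),t,(266.2,213.6)),plane(s,288.2,220.6,.079),plane(t,266.2,213.6,.079))
print("tip",tri(s,(267,187),t,(317.2,217)),plane(s,267,187,.087),plane(t,317.2,217,.087))
print("wheel rim",tri(s,(264.95,141),t,(397.75,272.2)))
E
```

```text
collar [265.9 193.2  11.4  12.3] [315.8 218.6  12.5  12.9] (array([ 0.56235764, -0.09534288,  0.05065169]), np.float64(0.0027225133258876257)) [ 0.56332062 -0.09111683  0.055     ] [ 0.56260858 -0.09592619  0.055     ]
flask [371.2 276.8  22.4  31.1] [164.3 256.3   4.2   8.9] (array([0.45467275, 0.31699844, 0.03483341]), np.float64(0.01813041692289979)) [0.45894752 0.30904533 0.03      ] [0.44890037 0.32466652 0.03      ]
stopper [375.4        261.41666667] [ 8  5 10  9 60] [168.78235294 248.47058824] [  5   2  15  15 170] (array([0.45975687, 0.30189394, 0.10416813]), np.float64(0.00932854276571249)) [0.46383152 0.31062879 0.118     ] [0.46136119 0.29556254 0.118     ]
ring (array([0.56924324, 0.04420909, 0.07070677]), np.float64(0.002830607859071144)) [0.57181734 0.05035649 0.079     ] [0.56875449 0.04308588 0.079     ]
tip (array([ 0.56017867, -0.09539845,  0.08024929]), np.float64(0.007019238714186456)) [ 0.56089864 -0.08757171  0.087     ] [ 0.56158757 -0.09725337  0.087     ]
wheel rim (array([ 0.42108842, -0.33536961,  0.00857261]), np.float64(0.0019290760392926447))
```

View pics/crop2.png

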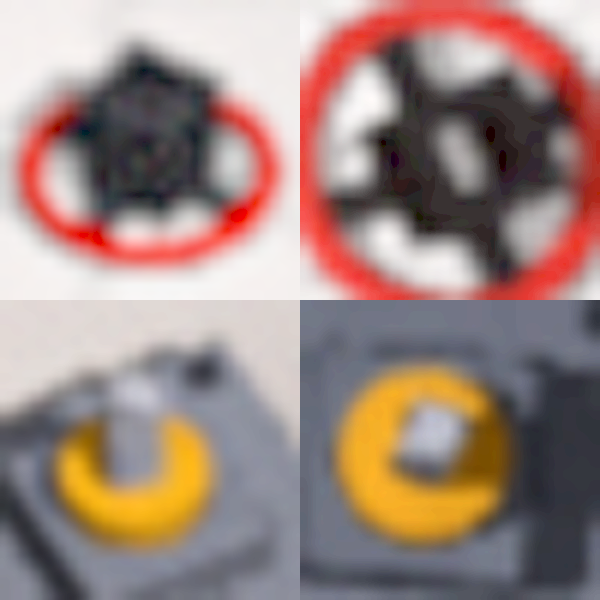

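The zoom shows the hub rotated about 23° from square, with its top left of the rim centre. The shaft tip's sides lie about 22° the other way. I'll refine the yaws by gradient and work out the first move.

```bash
cat >> h.py <<'E'
from scipy.spatial.transform import Rotation as R
def plan(xyz,yaw):
    """total shift (tool axes, 12cm units) and turn about tool y (360deg units) to a tool-down pose; yaw=world angle of tool z (deg, mod 180)"""
    s=get_state();p=np.array(s["eef_pos"]);r=R.from_quat(s["tcp_rot"]);M=r.as_matrix()
    y=M[:,2];cur=np.degrees(np.arctan2(y[1],y[0]))
    print("t",s["time"],"pos",np.round(p,4),"z-yaw",round(cur,2),"ydir",np.round(M[:,1],3),"F",np.round(s["contact_force"],1),"op",round(s["opening"],3),"q6",round(s["qpos"][5],2))
    d=np.array(xyz)-p
    dy=(yaw-cur+90)%180-90
    print(" tool shift(12cm)",np.round(M.T@d/.12,3)," yaw deg",round(dy,2)," turn y",round(-dy/360,4), " dist",np.linalg.norm(d))
E
python3 - <<'E'
from h import *
s=cam("scene");t=cam("top");s["img"]=cv2.imread("pics/s_avg.png");t["img"]=cv2.imread("pics/t_avg.png")
def yaw(c,u,v,r,ch,z):
    im=cv2.GaussianBlur(c["img"][:,:,ch].astype(float),(0,0),.7);gx=cv2.Sobel(im,6,1,0);gy=cv2.Sobel(im,6,0,1)
    vv,uu=np.mgrid[:420,:560];m=(uu-u)**2+(vv-v)**2<r*r
    acc=0
    for a,b in zip(uu[m],vv[m]):
        g=np.hypot(gx[b,a],gy[b,a])
        e=np.array([-gy[b,a],gx[b,a]])/(g+1e-9)   # edge direction in the image
        w=plane(c,a+e[0],b+e[1],z)-plane(c,a,b,z);acc+=g**2*np.exp(4j*np.arctan2(w[1],w[0]))
    return np.degrees(np.angle(acc))/4,abs(acc)/ (gx[m]**2+gy[m]**2).sum()
for r in(3,3.5,4,4.5):print("shaft",r,yaw(t,316.5,217.3,r,0,.087),yaw(s,266,187,r,0,.087))
for r in(5,6,7,8,9):print("hub",r,yaw(t,397.8,272,r,2,.02),yaw(t,397,271,r,2,.04))
print("tip",tri(s,(266,186.4),t,(316.5,217)),plane(s,266,186.4,.087),plane(t,316.5,217,.087))
print("stopper",tri(s,(376,260.4),t,(164.4,248.6)),plane(s,376,260.4,.1175),plane(t,164.4,248.6,.1175))
print("bulb",tri(s,(370.6,278),t,(171.8,252.4)),plane(s,370.6,278,.0385),plane(t,171.8,252.4,.0385))
plan((.4215,-.3355,.16),23)
E
```

```text
shaft 3 (np.float64(-22.7229514020905), np.float64(0.2599147387453979)) (np.float64(5.837223769472705), np.float64(0.42220806737074057))
shaft 3.5 (np.float64(-24.855677084514504), np.float64(0.23582582273924407)) (np.float64(5.390199880656479), np.float64(0.3519106253082008))
shaft 4 (np.float64(-22.615452936666642), np.float64(0.2862181982273587)) (np.float64(0.3464020112367195), np.float64(0.2740859114426273))
shaft 4.5 (np.float64(-22.237847913386073), np.float64(0.2735240637707167)) (np.float64(-17.94713565365076), np.float64(0.20047708963302302))
hub 5 (np.float64(27.217966647457427), np.float64(0.227779414250415)) (np.float64(34.11613994077305), np.float64(0.2148410863569044))
hub 6 (np.float64(39.8415995235142), np.float64(0.07678670595015401)) (np.float64(-38.766970333234674), np.float64(0.06104043504118543))
hub 7 (np.float64(-18.41135760043995), np.float64(0.15111752172832366)) (np.float64(-42.34137925944629), np.float64(0.03106123064503505))
hub 8 (np.float64(-16.76369341767698), np.float64(0.048564236961268846)) (np.float64(27.231508426257793), np.float64(0.09839853942403416))
hub 9 (np.float64(23.057123846929436), np.float64(0.06061106511843241)) (np.float64(24.68226379946117), np.float64(0.08802147735297239))
tip (array([ 0.56136982, -0.09487487,  0.08334129]), np.float64(0.0021974789835525043)) [ 0.56226094 -0.09127583  0.087     ] [ 0.56153563 -0.09532739  0.087     ]
stopper (array([0.46031923, 0.30789192, 0.11666357]), np.float64(0.0016602504089212344)) [0.46016789 0.30879976 0.1175    ] [0.46078713 0.30709533 0.1175    ]
bulb (array([0.46001233, 0.30729048, 0.02211953]), np.float64(0.003050458217701865)) [0.46707236 0.31434176 0.0385    ] [0.45936334 0.30288733 0.0385    ]
t 0.9 pos [0.2019 0.6441 0.2454] z-yaw 72.59 ydir [ 0.  0. -1.] F [0.2 0.3 0. ] op 0.999 q6 -0.15
 tool shift(12cm) [ 4.188  0.711 -7.242]  yaw deg -49.59  turn y 0.1378  dist 1.007535409980818
```

Heights agree with the text (tip 83 mm, stopper 117 mm, rim 9 mm). Setting off in an arc towards the wheel.

Call:
{"op": "send_rows", "data": {"plan": [[[0,0,0],[0,0.023,0]],[[0,0,0],[0,0.023,0]],[[0,0,0],[0,0.023,0]],[[0,0,0],[0,0.023,0]],[[0,0,0],[0,0.023,0]],[[0,0,0],[0,0.023,0]],[[0.3,0,0.11],[0,0,0]],[[0.3,0,0.11],[0,0,0]],[[0.3,0,0.11],[0,0,0]],[[0.3,0,0.11],[0,0,0]],[[0.3,0,0.11],[0,0,0]],[[0.3,0,0.11],[0,0,0]]], "gripper": 0}}

```text
time: 2.1
eef_pos: [0.3598, 0.4748, 0.2455]
tcp_rot: [-0.589, 0.391, -0.391, 0.59]
contact_force: [0.6, 0.3, 1.0]
opening: 0.998
```

Call:
{"op": "send_rows", "data": {"plan": [[[0.3,0,0.11],[0,0,0]],[[0.3,0,0.11],[0,0,0]],[[0.3,0,0.11],[0,0,0]],[[0.3,0,0.11],[0,0,0]],[[0.3,0,0.11],[0,0,0]],[[0.3,0,0.11],[0,0,0]],[[0.29,0,-0.09],[0,0,0]],[[0.29,0,-0.09],[0,0,0]],[[0.29,0,-0.09],[0,0,0]],[[0.29,0,-0.09],[0,0,0]],[[0.29,0,-0.09],[0,0,0]],[[0.29,0,-0.09],[0,0,0]]]}}

```text
time: 3.3
eef_pos: [0.5376, 0.0888, 0.2456]
tcp_rot: [-0.589, 0.391, -0.391, 0.589]
contact_force: [0.3, 0.5, -0.2]
opening: 1.001
```

Call:
{"op": "send_rows", "data": {"plan": [[[0.29,0,-0.09],[0,0,0]],[[0.29,0,-0.09],[0,0,0]],[[0.29,0,-0.09],[0,0,0]],[[0.29,0,-0.09],[0,0,0]],[[0.29,0,-0.09],[0,0,0]],[[0.2,0,-0.25],[0,0,0]],[[0.2,0,-0.25],[0,0,0]],[[0.2,0,-0.25],[0,0,0]],[[0.2,0,-0.25],[0,0,0]],[[0.2,0,-0.25],[0,0,0]],[[0.2,0,-0.25],[0,0,0]],[[0,0,0],[0,0,0]]]}}

```text
time: 4.5
eef_pos: [0.4441, -0.2971, 0.2456]
tcp_rot: [0.589, -0.392, 0.393, -0.588]
contact_force: [0.7, -0.6, -0.3]
opening: 1.0
```

```bash
python3 - <<'E'
from h import *
plan((.4215,-.3355,.11),24)
E
```

```text
t 4.5 pos [ 0.4441 -0.2971  0.2456] z-yaw 22.62 ydir [-0.    -0.002 -1.   ] F [ 0.7 -0.6 -0.3] op 1.0 q6 -1.17
 tool shift(12cm) [ 0.221  1.131 -0.296]  yaw deg 1.38  turn y -0.0038  dist 0.1427733282581882
```

Call:
{"op": "send_rows", "data": {"plan": [[[0.055,0.28,-0.074],[0,-0.001,0]],[[0.055,0.28,-0.074],[0,-0.001,0]],[[0.055,0.28,-0.074],[0,-0.001,0]],[[0.055,0.28,-0.074],[0,-0.001,0]],[[0,0,0],[0,0,0]]]}}

```text
time: 5.0
eef_pos: [0.4212, -0.3294, 0.1059]
tcp_rot: [-0.593, 0.387, -0.38, 0.595]
contact_force: [0.1, 0.6, -0.3]
opening: 1.002
```

```bash
python3 - <<'E'
from h import *
plan((.4215,-.3355,.026),24)
s=cam("scene");t=cam("top")
p=np.array(get_state()["eef_pos"])
k=6
def draw(c,x0,y0,w,h):
    im=cv2.convertScaleAbs(crop(c,x0,y0,w,h,k),alpha=1.6,beta=10)
    f=lambda q:tuple(int(v) for v in (proj(c,q)-[x0,y0]+.5)*k)
    cv2.circle(im,f(p),3,(0,255,0),-1)
    c0=np.array([.4215,-.3355,.04])
    y=np.radians(24);a=np.array([np.cos(y),np.sin(y),0])*.016;b=np.array([-np.sin(y),np.cos(y),0])*.016
    q=[f(c0+i*a+j*b) for i,j in((1,1),(1,-1),(-1,-1),(-1,1))];cv2.polylines(im,[np.array(q)],True,(255,0,255),1)
    return im
a=draw(s,232,105,66,66);b=draw(t,365,240,66,66);cv2.imwrite("pics/over1.png",np.hstack([a,b]))
E
```

```text
t 5.0 pos [ 0.4212 -0.3294  0.1059] z-yaw 24.3 ydir [-0.007  0.008 -1.   ] F [ 0.1  0.6 -0.3] op 1.002 q6 -1.28
 tool shift(12cm) [ 0.054  0.665 -0.016]  yaw deg -0.3  turn y 0.0008  dist 0.08013297285192936
```

View pics/over1.png

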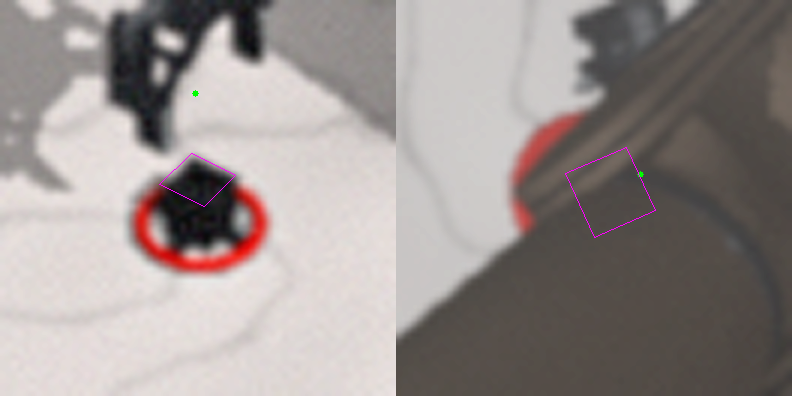

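Scene shows the hub outline matching the predicted square to about 1 px (hub top at crop (199,180)). The yaw and position are fine. Descending.

Call:
{"op": "send_rows", "data": {"plan": [[[0.05,0,-0.015],[0,0.001,0]],[[0,0,0],[0,0,0]],[[0,0.16,0],[0,0,0]],[[0,0.16,0],[0,0,0]],[[0,0.16,0],[0,0,0]],[[0,0.08,0],[0,0,0]],[[0,0.04,0],[0,0,0]],[[0,0,0],[0,0,0]],[[0,0,0],[0,0,0]]]}}

```text
time: 6.0
eef_pos: [0.4253, -0.3389, 0.0401]
tcp_rot: [0.593, -0.384, 0.386, -0.593]
contact_force: [-0.0, 0.1, -1.0]
opening: 1.005
```

```bash
python3 - <<'E'
from h import *
plan((.4215,-.3355,.029),24)
E
```

```text
t 6.0 pos [ 0.4253 -0.3389  0.0401] z-yaw 24.0 ydir [ 0.001 -0.002 -1.   ] F [-0.   0.1 -1. ] op 1.005 q6 -1.28
 tool shift(12cm) [-0.039  0.092 -0.017]  yaw deg 0.0  turn y -0.0  dist 0.012175223260622722
```

Call:
{"op": "send_rows", "data": {"plan": [[[-0.02,0.03,-0.01],[0,0,0]],[[-0.018,0.03,-0.007],[0,0,0]],[[0,0.03,0],[0,0,0]],[[0,0,0],[0,0,0]],[[0,0,0],[0,0,0]]]}}

```text
time: 6.5
eef_pos: [0.4208, -0.3349, 0.028]
tcp_rot: [-0.593, 0.385, -0.385, 0.593]
contact_force: [0.7, -0.1, 0.6]
opening: 0.999
```

Call:
{"op": "send_rows", "data": {"plan": [[[0,0,0],[0,0,0]],[[0,0,0],[0,0,0]],[[0,0,0],[0,0,0]],[[0,0,0],[0,0,0]],[[0,0,0],[0,0,0]],[[0,0,0],[0,0,0]],[[0,0,0],[0,0,0]],[[0,0,0],[0,0,0]],[[0,0,0],[0,0,0]],[[0,0,0],[0,0,0]]], "gripper": 1, "grip_force": 45}}

```text
time: 7.5
eef_pos: [0.4212, -0.3352, 0.0285]
tcp_rot: [0.593, -0.385, 0.385, -0.593]
contact_force: [0.9, -1.2, 2.4]
opening: 0.364
```

```bash
python3 - <<'E'
from h import *
plan((.4215,-.3355,.200),24)
E
```

```text
t 7.5 pos [ 0.4212 -0.3352  0.0285] z-yaw 23.99 ydir [ 0.001 -0.001 -1.   ] F [ 0.9 -1.2  2.4] op 0.364 q6 -1.28
 tool shift(12cm) [ 0.004 -1.43   0.002]  yaw deg 0.01  turn y -0.0  dist 0.17154574590571287
```

Call:
{"op": "send_rows", "data": {"plan": [[[0,-0.2,0],[0,0,0]],[[0,-0.3,0],[0,0,0]],[[0,-0.3,0],[0,0,0]],[[0,-0.35,0],[0,0,0]],[[0,0,0],[0,0.0216,0]],[[0,0,0],[0,0.0216,0]],[[0,0,0],[0,0.0216,0]],[[0,0,0],[0,0.0216,0]],[[0,0,0],[0,0.0216,0]],[[0,0,0],[0,0.0216,0]],[[0,0,0],[0,0,0]]]}}

```text
time: 8.6
eef_pos: [0.4202, -0.3342, 0.1648]
tcp_rot: [-0.392, 0.589, -0.587, 0.392]
contact_force: [-0.3, 0.0, -1.5]
opening: 0.366
```

Call:
{"op": "send_rows", "data": {"plan": [[[-0.26,0,0.036],[0,0,0]],[[-0.26,0,0.036],[0,0,0]],[[-0.26,0,0.036],[0,0,0]],[[-0.26,0,0.036],[0,0,0]],[[-0.26,0,0.036],[0,0,0]],[[-0.26,0,0.036],[0,0,0]],[[-0.26,0,0.036],[0,0,0]],[[-0.26,0,0.036],[0,0,0]],[[-0.2,0,0.03],[0,0,0]],[[0,0,0],[0,0,0]],[[0,0,0],[0,0,0]],[[0,0,0],[0,0,0]]]}}

```text
time: 9.8
eef_pos: [0.5609, -0.0977, 0.1656]
tcp_rot: [-0.393, 0.589, -0.588, 0.392]
contact_force: [-0.2, 0.4, -1.6]
opening: 0.366
```

```bash
python3 - <<'E'
from h import *
plan((.5622,-.0955,.125),-22.6)
E
```

```text
t 9.8 pos [ 0.5609 -0.0977  0.1656] z-yaw -22.63 ydir [-0.001  0.    -1.   ] F [-0.2  0.4 -1.6] op 0.366 q6 0.04
 tool shift(12cm) [-0.021  0.338  0.003]  yaw deg 0.03  turn y -0.0001  dist 0.040682346744595255
```

Call:
{"op": "send_rows", "data": {"plan": [[[-0.02,0.1,0.003],[0,0,0]],[[0,0.12,0],[0,0,0]],[[0,0.118,0],[0,0,0]],[[0,0,0],[0,0,0]],[[0,0,0],[0,0,0]]]}}

```text
time: 10.3
eef_pos: [0.5621, -0.095, 0.1243]
tcp_rot: [-0.392, 0.589, -0.588, 0.391]
contact_force: [0.1, 0.9, -0.9]
opening: 0.364
```

```bash
python3 - <<'E'
from h import *
plan((.5622,-.0955,.125),-22.6)
p=np.array(get_state()["eef_pos"])
s=cam("scene");t=cam("top");k=6
for n,c,x0,y0 in(("s",s,233,150),("t",t,284,185)):
    w=66
    h=cv2.cvtColor(c["img"][y0:y0+w,x0:x0+w],cv2.COLOR_BGR2HSV)
    m=(((h[...,0]<8)|(h[...,0]>170))&(h[...,1]>120)&(h[...,2]>50)).astype(np.uint8)
    cs,_=cv2.findContours(m,cv2.RETR_EXTERNAL,cv2.CHAIN_APPROX_NONE)
    q=np.vstack(cs)[:,0]+[x0,y0]; e=cv2.fitEllipse(cv2.convexHull(q)); print(n,e,plane(c,*e[0],p[2]-.0285+.009))
    im=cv2.convertScaleAbs(crop(c,x0,y0,w,w,k),alpha=1.6,beta=10)
    f=lambda q:tuple(int(v) for v in (proj(c,q)-[x0,y0]+.5)*k)
    C=np.array([p[0],p[1],p[2]-.0285+.01])
    cv2.polylines(im,[np.array([f(C+.041*np.array([np.cos(a),np.sin(a),0])) for a in np.linspace(0,6.28,40)])],False,(0,255,0),1)
    cv2.circle(im,f(np.array([.562,-.0955,.087])),3,(255,0,255),-1)
    cv2.imwrite(f"pics/o_{n}.png",im)
cv2.imwrite("pics/over2.png",np.hstack([cv2.imread("pics/o_s.png"),cv2.imread("pics/o_t.png")]))
E
```

```text
t 10.3 pos [ 0.5621 -0.095   0.1243] z-yaw -22.67 ydir [-0.002  0.001 -1.   ] F [ 0.1  0.9 -0.9] op 0.364 q6 0.05
 tool shift(12cm) [ 0.003 -0.006  0.002]  yaw deg 0.07  turn y -0.0002  dist 0.0008038453603958574
s ((265.529296875, 183.32199096679688), (19.6534481048584, 25.500526428222656), 89.21540069580078) [ 0.56483267 -0.08940905  0.10483697]Traceback (most recent call last):
  File "<stdin>", line 10, in <module>
    return _nx.concatenate(arrs, 0, dtype=dtype, casting=casting)
           ~~~~~~~~~~~~~~~^^^^^^^^^^^^^^^^^^^^^^^^^^^^^^^^^^^^^^^
ValueError: need at least one array to concatenate
```

The scene camera puts the rim centre about 2 mm off the shaft tip, and the top view puts it at about 0. I'm splitting the difference, which is inside the chamfer's reach, and lowering gently.

Call:
{"op": "send_rows", "data": {"plan": [[[0.0135,0,-0.004],[0,0,0]],[[0,0.035,0],[0,0,0]],[[0,0.035,0],[0,0,0]],[[0,0.035,0],[0,0,0]],[[0,0.02,0],[0,0,0]],[[0,0,0],[0,0,0]],[[0,0,0],[0,0,0]]]}}

```text
time: 11.1
eef_pos: [0.5617, -0.0964, 0.1111]
tcp_rot: [-0.392, 0.589, -0.588, 0.392]
contact_force: [-3.2, 0.4, 4.8]
opening: 0.364
```

Contact on the chamfer, pushing the wheel towards -x. I'll comply and carry on.

Call:
{"op": "send_rows", "data": {"plan": [[[0.003,0,-0.008],[0,0,0]],[[0,0.02,0],[0,0,0]],[[0,0.02,0],[0,0,0]],[[0,0,0],[0,0,0]],[[0,0,0],[0,0,0]]]}}

```text
time: 11.6
eef_pos: [0.5616, -0.0958, 0.1058]
tcp_rot: [0.391, -0.588, 0.589, -0.393]
contact_force: [4.3, 4.5, 2.0]
opening: 0.368
```

```bash
python3 - <<'E'
from h import *
plan((.5612,-.0963,.0835),-22.6); print(get_state()["wrist_torque"])
E
```

```text
t 11.6 pos [ 0.5616 -0.0958  0.1058] z-yaw -22.69 ydir [ 0.003  0.001 -1.   ] F [4.3 4.5 2. ] op 0.368 q6 0.05
 tool shift(12cm) [ 0.006  0.186 -0.001]  yaw deg 0.09  turn y -0.0003  dist 0.022339052089110842
[ 0.70591967 -0.66730255 -0.00603962]
```

Past the chamfer with low vertical force, so it's on the shaft. Continuing down with a small side correction.

Call:
{"op": "send_rows", "data": {"plan": [[[-0.008,0,0.004],[0,0,0]],[[0,0.03,0],[0,0,0]],[[0,0.03,0],[0,0,0]],[[0,0.03,0],[0,0,0]],[[0,0.03,0],[0,0,0]],[[0,0,0],[0,0,0]]]}}

```text
time: 12.2
eef_pos: [0.5613, -0.0954, 0.0904]
tcp_rot: [-0.392, 0.589, -0.588, 0.392]
contact_force: [3.6, 3.7, -2.0]
opening: 0.365
```

Call:
{"op": "send_rows", "data": {"plan": [[[-0.006,0.02,0.002],[0,0,0]],[[0,0.02,0],[0,0,0]],[[0,0.02,0],[0,0,0]],[[0,0.02,0],[0,0,0]],[[0,0,0],[0,0,0]],[[0,0,0],[0,0,0]]]}}

```text
time: 12.8
eef_pos: [0.5617, -0.0954, 0.0834]
tcp_rot: [-0.393, 0.589, -0.588, 0.391]
contact_force: [-3.9, 2.9, 9.5]
opening: 0.367
```

Call:
{"op": "send_rows", "data": {"plan": [[[0,0.015,0],[0,0,0]],[[0,0.015,0],[0,0,0]],[[0,0,0],[0,0,0]],[[0,0,0],[0,0,0]]]}}

```text
time: 13.2
eef_pos: [0.5618, -0.0954, 0.0832]
tcp_rot: [-0.393, 0.589, -0.588, 0.391]
contact_force: [-12.4, 4.4, 26.1]
opening: 0.37
```

It's on a hard stop at TCP z = 0.0832, the expected seated height. Unload, release, then rise.

Call:
{"op": "send_rows", "data": {"plan": [[[0,-0.02,0],[0,0,0]],[[0,-0.015,0],[0,0,0]],[[0,0,0],[0,0,0]]]}}

```text
time: 13.5
eef_pos: [0.5617, -0.0954, 0.0834]
tcp_rot: [-0.393, 0.589, -0.588, 0.392]
contact_force: [-4.0, 2.1, 7.4]
opening: 0.366
```

Call:
{"op": "send_rows", "data": {"plan": [[[0,0,0],[0,0,0]],[[0,0,0],[0,0,0]],[[0,0,0],[0,0,0]],[[0,0,0],[0,0,0]],[[0,0,0],[0,0,0]],[[0,0,0],[0,0,0]],[[0,0,0],[0,0,0]],[[0,0,0],[0,0,0]]], "gripper": 0}}

```text
time: 14.3
eef_pos: [0.562, -0.0951, 0.0824]
tcp_rot: [0.392, -0.588, 0.589, -0.392]
contact_force: [0.3, 0.0, -0.4]
opening: 0.999
```

Call:
{"op": "send_rows", "data": {"plan": [[[0,-0.1,0],[0,0,0]],[[0,-0.3,0],[0,0,0]],[[0,-0.35,0],[0,0,0]],[[0,-0.35,0],[0,0,0]],[[0,-0.35,0],[0,0,0]],[[0,0,0],[0,0,0]],[[0,0,0],[0,0,0]]]}}

```text
time: 15.0
eef_pos: [0.5627, -0.0953, 0.2589]
tcp_rot: [0.391, -0.587, 0.59, -0.393]
contact_force: [-1.4, 0.2, -0.0]
opening: 0.998
```

```bash
python3 - <<'E'
from h import *
plan((.4602,.307,.20),-22.6)
s=cam("scene");t=cam("top")
b=lambda c,x,y:cv2.convertScaleAbs(crop(c,x,y,66,66,6),alpha=1.6,beta=10)
a=b(s,233,160)
f=lambda q:tuple(int(v) for v in (proj(s,q)-[233,160]+.5)*6)
cv2.imwrite("pics/seat.png",np.hstack([a,b(t,284,185)]))
E
```

```text
t 15.0 pos [ 0.5627 -0.0953  0.2589] z-yaw -22.66 ydir [ 0.004 -0.001 -1.   ] F [-1.4  0.2 -0. ] op 0.998 q6 0.05
 tool shift(12cm) [-2.765  0.483 -2.082]  yaw deg 0.06  turn y -0.0002  dist 0.41930062715702027
```

View pics/seat.png

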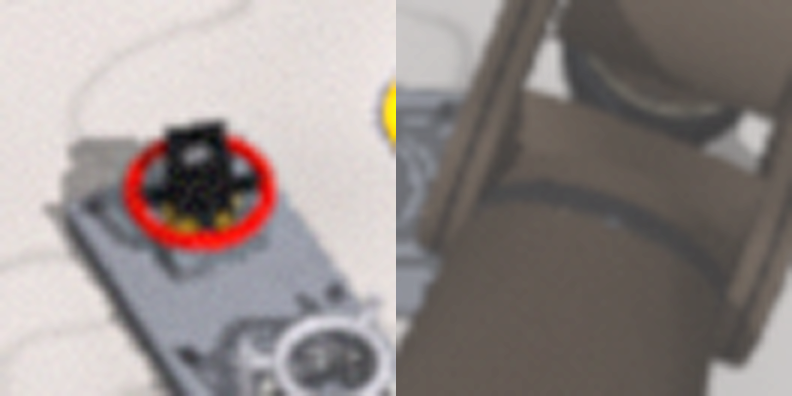

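Scene shows the wheel's rim centred on the collar at crop (200,192), hub up with the shaft in the bore. Now to the flask.

Call:
{"op": "send_rows", "data": {"plan": [[[-0.25,0,-0.189],[0,0,0]],[[-0.25,0,-0.189],[0,0,0]],[[-0.25,0,-0.189],[0,0,0]],[[-0.25,0,-0.189],[0,0,0]],[[-0.25,0,-0.189],[0,0,0]],[[-0.25,0,-0.189],[0,0,0]],[[-0.25,0,-0.189],[0,0,0]],[[-0.25,0,-0.189],[0,0,0]],[[-0.25,0,-0.189],[0,0,0]],[[-0.25,0,-0.189],[0,0,0]],[[-0.25,0,-0.189],[0,0,0]],[[0,0,0],[0,0,0]]]}}

```text
time: 16.3
eef_pos: [0.4566, 0.3084, 0.254]
tcp_rot: [-0.395, 0.588, -0.587, 0.392]
contact_force: [0.4, -0.3, 0.4]
opening: 1.001
```

Call:
{"op": "send_rows", "data": {"plan": [[[0,0.2,0],[0,0,0]],[[0,0.2,0],[0,0,0]],[[0,0,0],[0,0,0]],[[0,0,0],[0,0,0]]]}}

```text
time: 16.7
eef_pos: [0.4585, 0.3046, 0.2071]
tcp_rot: [-0.393, 0.589, -0.588, 0.391]
contact_force: [0.1, 1.0, 0.8]
opening: 1.001
```

```bash
python3 - <<'E'
from h import *
plan((.460,.306,.087),-22.6)
p=np.array(get_state()["eef_pos"])
s=cam("scene");t=cam("top");o=[]
for c,x0,y0 in((s,340,225),(t,135,215)):
    im=cv2.convertScaleAbs(crop(c,x0,y0,66,66,6),alpha=1.6,beta=10)
    for q,col in((p,(0,255,0)),((.46,.306,.1235),(255,0,255))):
        cv2.circle(im,tuple(int(v) for v in (proj(c,q)-[x0,y0]+.5)*6),3,col,-1)
    o.append(im)
cv2.imwrite("pics/fl.png",np.hstack(o))
E
```

```text
t 16.7 pos [0.4585 0.3046 0.2071] z-yaw -22.7 ydir [-0.003 -0.001 -1.   ] F [0.1 1.  0.8] op 1.001 q6 0.8
 tool shift(12cm) [-0.018  1.001  0.009]  yaw deg 0.1  turn y -0.0003  dist 0.12014959393368944
```

View pics/fl.png

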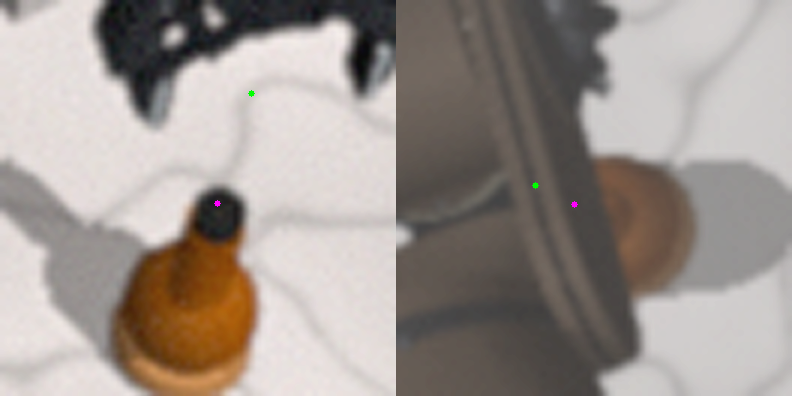

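The predicted stopper point (217,203) sits on the stopper top, and the open jaws straddle it. Descending and gripping.

Call:
{"op": "send_rows", "data": {"plan": [[[-0.02,0.2,0.008],[0,0,0]],[[0,0.2,0],[0,0,0]],[[0,0.2,0],[0,0,0]],[[0,0.2,0],[0,0,0]],[[0,0.1,0],[0,0,0]],[[0,0.09,0],[0,0,0]],[[0,0,0],[0,0,0]],[[0,0,0],[0,0,0]],[[0,0,0],[0,0,0]]]}}

```text
time: 17.7
eef_pos: [0.4617, 0.3078, 0.091]
tcp_rot: [0.391, -0.588, 0.589, -0.393]
contact_force: [0.6, -0.1, 0.5]
opening: 1.002
```

```bash
python3 - <<'E'
from h import *
plan((.460,.3063,.087),-22.6)
E
```

```text
t 17.7 pos [0.4617 0.3078 0.091 ] z-yaw -22.66 ydir [ 0.002  0.001 -1.   ] F [ 0.6 -0.1  0.5] op 1.002 q6 0.8
 tool shift(12cm) [ 0.017  0.033 -0.008]  yaw deg 0.06  turn y -0.0002  dist 0.004592747829901757
```

Call:
{"op": "send_rows", "data": {"plan": [[[0.015,0.03,-0.008],[0,0,0]],[[0,0,0],[0,0,0]],[[0,0,0],[0,0,0]]]}}

```text
time: 18.0
eef_pos: [0.4591, 0.3061, 0.0861]
tcp_rot: [0.392, -0.588, 0.588, -0.392]
contact_force: [0.2, 0.1, 0.6]
opening: 1.0
```

Call:
{"op": "send_rows", "data": {"plan": [[[0,0,0],[0,0,0]],[[0,0,0],[0,0,0]],[[0,0,0],[0,0,0]],[[0,0,0],[0,0,0]],[[0,0,0],[0,0,0]],[[0,0,0],[0,0,0]],[[0,0,0],[0,0,0]],[[0,0,0],[0,0,0]],[[0,0,0],[0,0,0]],[[0,0,0],[0,0,0]]], "gripper": 1, "grip_force": 70}}

```text
time: 19.0
eef_pos: [0.4596, 0.3061, 0.0862]
tcp_rot: [0.392, -0.588, 0.589, -0.392]
contact_force: [2.4, -0.9, 0.1]
opening: 0.309
```

Call:
{"op": "send_rows", "data": {"plan": [[[0,-0.1,0],[0,0,0]],[[0,-0.2,0],[0,0,0]],[[0,-0.25,0],[0,0,0]],[[0,-0.25,0],[0,0,0]],[[0,0,0],[0,0,0]],[[0,0,0],[0,0,0]]]}}

```text
time: 19.6
eef_pos: [0.4586, 0.3062, 0.182]
tcp_rot: [-0.392, 0.589, -0.588, 0.392]
contact_force: [-0.3, 0.6, -1.7]
opening: 0.311
```

```bash
python3 - <<'E'
from h import *
plan((.5692,.0442,.185),-22.6)
E
```

```text
t 19.6 pos [0.4586 0.3062 0.182 ] z-yaw -22.65 ydir [-0.  0. -1.] F [-0.3  0.6 -1.7] op 0.311 q6 0.8
 tool shift(12cm) [ 1.66  -0.026  1.691]  yaw deg 0.05  turn y -0.0001  dist 0.28438317329927937
```

The neck is held (26 mm opening) and the flask's weight shows in the force. Going over the cradle.

Call:
{"op": "send_rows", "data": {"plan": [[[0.15,-0.05,0.15],[0,0,0]],[[0.22,0,0.22],[0,0,0]],[[0.22,0,0.22],[0,0,0]],[[0.22,0,0.23],[0,0,0]],[[0.22,0,0.23],[0,0,0]],[[0.22,0,0.23],[0,0,0]],[[0.22,0,0.22],[0,0,0]],[[0.19,0,0.19],[0,0,0]],[[0,0,0],[0,0,0]],[[0,0,0],[0,0,0]],[[0,0,0],[0,0,0]]]}}

```text
time: 20.7
eef_pos: [0.5682, 0.045, 0.1861]
tcp_rot: [-0.393, 0.589, -0.587, 0.391]
contact_force: [-0.1, 0.2, -1.8]
opening: 0.311
```

```bash
python3 - <<'E'
from h import *
plan((.5692,.0442,.1477),-22.6)
p=np.array(get_state()["eef_pos"])
s=cam("scene");t=cam("top");o=[]
for c,x0,y0 in((s,255,165),(t,230,180)):
    im=cv2.convertScaleAbs(crop(c,x0,y0,66,80,6),alpha=1.6,beta=10)
    for q,col in((p+[0,0,-.0797],(0,255,0)),((.5692,.0442,.079),(255,0,255))):
        cv2.circle(im,tuple(int(v) for v in (proj(c,q)-[x0,y0]+.5)*6),3,col,-1)
    o.append(im)
cv2.imwrite("pics/cr.png",np.hstack(o))
E
```

```text
t 20.7 pos [0.5682 0.045  0.1861] z-yaw -22.63 ydir [-0.004  0.001 -1.   ] F [-0.1  0.2 -1.8] op 0.311 q6 0.3
 tool shift(12cm) [0.003 0.32  0.011]  yaw deg 0.03  turn y -0.0001  dist 0.03846837478407352
```

View pics/cr.png

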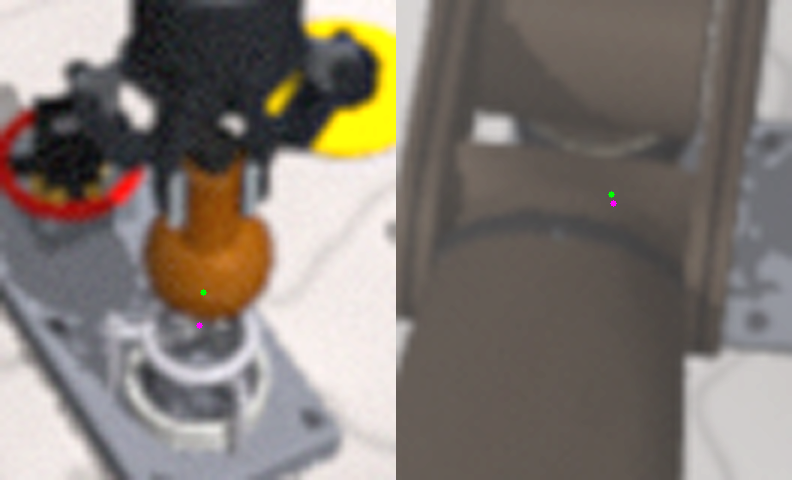

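The flask hangs upright above the ring, with the bulb at crop x = 209 against the ring at 201, about 2–3 mm off to the right. I'll correct that and lower.

Call:
{"op": "send_rows", "data": {"plan": [[[0.004,0.08,0.018],[0,0,0]],[[0,0.1,0],[0,0,0]],[[0,0.07,0],[0,0,0]],[[0,0.04,0],[0,0,0]],[[0,0,0],[0,0,0]],[[0,0,0],[0,0,0]]]}}

```text
time: 21.4
eef_pos: [0.5715, 0.0429, 0.1531]
tcp_rot: [-0.392, 0.589, -0.588, 0.392]
contact_force: [0.2, -0.2, -2.3]
opening: 0.312
```

Call:
{"op": "send_rows", "data": {"plan": [[[0,0.03,0],[0,0,0]],[[0,0.03,0],[0,0,0]],[[0,0.03,0],[0,0,0]],[[0,0,0],[0,0,0]],[[0,0,0],[0,0,0]]]}}

```text
time: 21.9
eef_pos: [0.5719, 0.0428, 0.1434]
tcp_rot: [0.392, -0.588, 0.589, -0.392]
contact_force: [-1.0, -0.9, 4.1]
opening: 0.31
```

Contact made: the force fits the bulb in the ring with the spring a few mm compressed. Small sideways relief, then press.

Call:
{"op": "send_rows", "data": {"plan": [[[0.007,0.02,-0.006],[0,0,0]],[[0,0.03,0],[0,0,0]],[[0,0.03,0],[0,0,0]],[[0,0.03,0],[0,0,0]],[[0,0,0],[0,0,0]],[[0,0,0],[0,0,0]]]}}

```text
time: 22.5
eef_pos: [0.5712, 0.0424, 0.1311]
tcp_rot: [0.391, -0.588, 0.589, -0.393]
contact_force: [-3.0, 0.3, 9.7]
opening: 0.315
```

Call:
{"op": "send_rows", "data": {"plan": [[[0,0.02,0],[0,0,0]],[[0,0.02,0],[0,0,0]],[[0,0,0],[0,0,0]],[[0,0,0],[0,0,0]]]}}

```text
time: 22.9
eef_pos: [0.5712, 0.0425, 0.1268]
tcp_rot: [0.392, -0.588, 0.589, -0.393]
contact_force: [-4.6, -0.1, 10.3]
opening: 0.311
```

Call:
{"op": "send_rows", "data": {"plan": [[[0.002,0.015,-0.005],[0,0,0]],[[0,0.015,0],[0,0,0]],[[0,0.01,0],[0,0,0]],[[0,0,0],[0,0,0]],[[0,0,0],[0,0,0]]]}}

```text
time: 23.4
eef_pos: [0.5715, 0.0425, 0.1263]
tcp_rot: [0.392, -0.588, 0.589, -0.393]
contact_force: [-12.4, 0.7, 27.7]
opening: 0.313
```

Call:
{"op": "send_rows", "data": {"plan": [[[0,0.01,0],[0,0,0]],[[0,0,0],[0,0,0]],[[0,0,0],[0,0,0]]]}}

```text
time: 23.7
eef_pos: [0.5716, 0.0425, 0.1263]
tcp_rot: [0.392, -0.588, 0.589, -0.393]
contact_force: [-14.1, 1.8, 32.9]
opening: 0.315
```

It's on the hard stop at TCP z = 0.1263 (expected about 0.1257), and force climbs with no travel. Easing the push and the side load a little, then checking.

Call:
{"op": "send_rows", "data": {"plan": [[[0.004,-0.008,-0.01],[0,0,0]],[[0,0,0],[0,0,0]],[[0,0,0],[0,0,0]],[[0,0,0],[0,0,0]]]}}

```text
time: 24.1
eef_pos: [0.5712, 0.0424, 0.1263]
tcp_rot: [0.391, -0.587, 0.59, -0.394]
contact_force: [-9.0, 0.8, 26.5]
opening: 0.31
```

```bash
python3 - <<'E'
from h import *
plan((.5692,.0442,.1257),-22.6)
s=cam("scene");t=cam("top")
b=lambda c,x,y:cv2.convertScaleAbs(crop(c,x,y,66,80,6),alpha=1.6,beta=10)
cv2.imwrite("pics/end.png",np.hstack([b(s,250,165),cv2.resize(s["img"],(420,480))[:, :400]]))
E
```

```text
t 24.1 pos [0.5712 0.0424 0.1263] z-yaw -22.64 ydir [ 0.006 -0.    -1.   ] F [-9.   0.8 26.5] op 0.31 q6 0.29
 tool shift(12cm) [-0.007  0.005 -0.021]  yaw deg 0.04  turn y -0.0001  dist 0.002685163646708881
```

View pics/end.png

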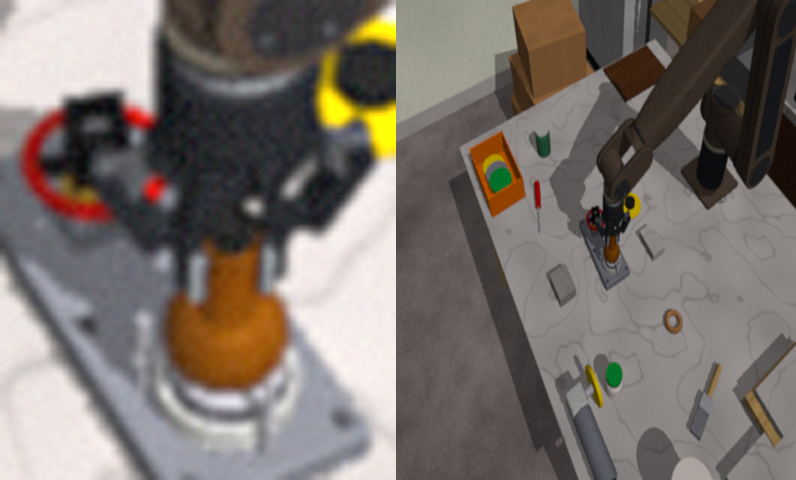

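The ring is down, with the bulb seated upright inside the guide pins at crop (228,340). The wheel is in place, the cork ring is empty and the bystanders look untouched. Handing in.

```bash
python3 - <<'E'
from plant import *
s=get_state();print(s["time"],s["eef_pos"],s["contact_force"],s["opening"]);print(sign_off())
E
```

```text
24.2 [0.57116006 0.0424506  0.12628584] [-8.13133779  0.76745869 26.40351702] 0.31265096589683583
the job is handed in; nothing more can be done
None
```

I fitted the lock wheel first, then seated the flask in the cradle. I handed in at 24.2 s with the gripper still holding the flask pressed down.

- **Wheel:** it is on the square shaft, hub up, and released. It stopped hard at TCP z = 0.0832 m, against 0.0835 m expected, and stayed there under a 26 N push. The picture afterwards shows it centred on the collar.
- **Flask:** it sits upright in the ring, with the ring on its stop. The TCP stopped at 0.1263 m and did not move as the push went from 28 to 33 N. I then eased the push to about 26 N for the hold. No grip slip showed, and the opening stayed at 0.31.
- **Checks that disagreed:**
  - The flask stop was 0.6 mm higher than calculated.
  - The two cameras differed by about 4–5 mm in y at the stand. I judged the shaft mostly by the top view, and the fit bore that out. For the ring I averaged the two views.
  - A side force of about 8 N remains at the wrist while pressing. The tool is tilted about 0.3°.
- **Bystanders:** in the last scene picture they look to be where they were. I did not measure their positions.

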